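Clamp the cover of a membrane cell crosswise

ROBOT

A 6-joint arm with a two-finger parallel gripper is mounted at the origin on a cart in front of the work surface, level with it; the furniture and walls round the work are solid. World frame = base frame: x ahead of the robot, y to its left, z up, the work surface at z = 0. Lengths are in m, angles in rad, forces in N, time in s.
With the tool pointing down it reaches from about 0.4 to 0.825 m from the base axis. Payload 7 kg.
Tool frame: the origin (TCP) lies between the finger pads; the fingertips stand 8 mm ahead of it and the grasp point (between the pads) lies 11 mm behind it (arm.finger_overhang is the distance from the TCP to the fingertips, in m); z points along the fingers, y is the line along which they close (so a half turn about z gives the same grasp; the last joint's range is limited). The gripper opens to 88 mm and grips with 3 to 60 N. Pads are 19 mm wide; open, the fingers measure 130 mm over their backs; the gripper's body (78 mm by 193 mm) begins 47 mm behind the grasp point.
Start: joints at [1.611, 0.359, 0.012, 0, -1.224, -0.288], TCP at [0.166, 0.654, 0.235] pointing down, gripper open.
Joint ranges: [-3.07, 3.07], [-1.43, 2.12], [-1.02, 1.25], [-3.03, 1.67], [-3.05, -0], [-3.03, 3.03]. Speed limits (rad/s): [2.39, 2.39, 3.01, 3.14, 3.14, 3.14].

INTERFACE

Orientations are given as [roll, pitch, yaw] about the fixed x, y, z axes, in that order (R = Rz(yaw) Ry(pitch) Rx(roll)).
In Python, from station import arm gives the robot as it stands.
- The arm moves only by the tool move_arm, never from a script. Its argument "rows" is text: rows parted by semicolons, each of 7 numbers parted by spaces: the turn, a rotation vector about the tool's x, y, z in degrees, then the shift along the tool's x, y, z in m, then the finger opening in m, from 0 to 0.0876. A call has 1 to 8 rows; each row shifts and turns the commanded pose from where the row before left it, along the tool's axes as they then stand; what a row does not reach is not made up. A row lasts 1/8 s, in which the tool goes at most 62.5 mm and 10.7 degrees, less where a joint would pass 70% of its speed; a pose out of reach is approached as far as the arm can. A call is refused whole if a number of a shift passes 0.0625 or a number of a turn 10.7, either way. A call with a gripper value outside its range is refused whole. The fingers move at their own pace and stop on an object; "squeeze" is the grip in N (left out, the last holds). Time passes only in rows, so rows that do not move let the fingers close. It gives the time, the measured TCP pose, the force, the opening and the grip force at its end, in the units of the state.
- arm.get_state(): the state, without advancing time (a new reading comes with each control period).
- arm.grab_frame(name): name is "side" or "top"; returns (picture, depth): 420x560x3 uint8, blue, green, red; 420x560 float32, m along the optical axis (not along the pixel's ray), 0 where there is no reading.
- arm.camera_model(name): a dict with "mtx" (3x3 intrinsics, pixels), "camera_from_world" (4x4, takes a point from world to camera coordinates). Camera axes: x right, y down, z forward; pixel columns grow to the right and rows downward; lengths in m; the calibration is good to about 2 mm. A picture is of the moment at which its call begins. camera_model takes no time and is no camera call.
- arm.job_done(): hands the job in; it is judged then, once.
The state is a dict: "t": time; "q": joint angles; "qd": joint speeds; "joint_efforts": joint torques, N m; "eef_pos": TCP position; "ee_rot": TCP orientation; "force": force on the tool from outside, world axes, zero at the start; "moment": the same for the moment, N m; "width": finger opening in m; "gripper_force": force on a finger pad.
Only numpy, scipy, OpenCV 4.12 (cv2) and the standard library are available. Lean on these libraries where they do the work, as an engineer would, in place of code of your own. Each camera call takes 0.05 s, during which the arm holds its last target. There are 200 camera calls.

TASK

The cover of the steel membrane cell lies loose on its gasket: screw it down evenly with the four black hand knobs (clockwise), working crosswise: after one knob the one diagonally opposite, then the other two likewise. Do it in rounds, bringing all four to about half way before any is done up fully, so that the cover sinks nearly level, and finish with all four knobs fully home and the cover flat on the rim. Leave the bottles, beaker and dishes round it where they stand.

Things in the scene. Friction and masses are not known exactly. Their poses are not given: they have to be found in the camera images.
- cell: Lower body of a flat-sheet membrane test cell: steel block 200 x 170 mm (its x by y) on rubber feet, fixed. Origin on the bench under its centre, z up. Its rim (top face) is 52 mm above the bench. Four 10 mm studs rise from it at (70,55), (70,-55), (-70,-55), (-70,55) mm, one for each of knobs 1 to 4; hose barbs stick out 32 mm from its short ends, 36 mm above the bench.
- cover: Steel cover plate, 190 x 160 x 14 mm, on a springy gasket under the four knobs; it can sink and tilt but not come off. Origin at the centre of its underside: 58 mm above the bench with all knobs slack, 52 mm when seated on the rim; axes as the cell's. On its centre stands a pressure gauge 58 mm wide (y), 32 mm thick (x), its top 109 mm above this origin: keep the hand clear of it.
- knob_1 (a joint): Rotation of knob 1 (rad), clockwise seen from above: 0 slack, 1.7 fully home, where it stops hard. It starts between 0 and 0.4, stays where it is left, and takes about 0.2 N m to turn. Each rad moves the knob, and presses this corner of the cover, 3.5 mm down. The one diagonally across is knob 3.
- knob_1_grip (a point): Centre of the head of knob 1, at (70, 55) mm in the cell's frame, 99 mm above the bench when slack, 93 mm when home. Black fluted head, 50 mm across, 26 mm high (13 mm up and down from here), gripped across its sides in any direction; 14 mm free below it. z up; x (turns with the knob) points to a small grey ridge on its top, which points along the cell's +x when home.
- knob_2 (a joint): Rotation of knob 2 (rad), clockwise seen from above: 0 slack, 1.7 fully home, where it stops hard. It starts between 0 and 0.4, stays where it is left, and takes about 0.2 N m to turn. Each rad moves the knob, and presses this corner of the cover, 3.5 mm down. The one diagonally across is knob 4.
- knob_2_grip (a point): Centre of the head of knob 2, at (70, -55) mm in the cell's frame, 99 mm above the bench when slack, 93 mm when home. Black fluted head, 50 mm across, 26 mm high (13 mm up and down from here), gripped across its sides in any direction; 14 mm free below it. z up; x (turns with the knob) points to a small grey ridge on its top, which points along the cell's +x when home.
- knob_3 (a joint): Rotation of knob 3 (rad), clockwise seen from above: 0 slack, 1.7 fully home, where it stops hard. It starts between 0 and 0.4, stays where it is left, and takes about 0.2 N m to turn. Each rad moves the knob, and presses this corner of the cover, 3.5 mm down. The one diagonally across is knob 1.
- knob_3_grip (a point): Centre of the head of knob 3, at (-70, -55) mm in the cell's frame, 99 mm above the bench when slack, 93 mm when home. Black fluted head, 50 mm across, 26 mm high (13 mm up and down from here), gripped across its sides in any direction; 14 mm free below it. z up; x (turns with the knob) points to a small grey ridge on its top, which points along the cell's +x when home.
- knob_4 (a joint): Rotation of knob 4 (rad), clockwise seen from above: 0 slack, 1.7 fully home, where it stops hard. It starts between 0 and 0.4, stays where it is left, and takes about 0.2 N m to turn. Each rad moves the knob, and presses this corner of the cover, 3.5 mm down. The one diagonally across is knob 2.
- knob_4_grip (a point): Centre of the head of knob 4, at (-70, 55) mm in the cell's frame, 99 mm above the bench when slack, 93 mm when home. Black fluted head, 50 mm across, 26 mm high (13 mm up and down from here), gripped across its sides in any direction; 14 mm free below it. z up; x (turns with the knob) points to a small grey ridge on its top, which points along the cell's +x when home.
- bottle_capped: White plastic reagent bottle with a blue screw cap, 70 x 98 x 213 mm, standing near the cell; origin under its centre, z up. Bystander.
- bottle_open: White plastic reagent bottle without cap, 70 x 94 x 176 mm, standing near the cell; origin under its centre, z up. Bystander.
- beaker: Small clear beaker, 54 mm across, 69 mm high, near the cell; origin under its centre. Bystander.
- dish_low: Lower of two stacked petri dishes, 91 mm across, 15 mm high, near the cell; origin under its centre. Bystander.
- dish_high: Upper of the two stacked petri dishes, 91 mm across, 15 mm high; origin under its centre. Bystander.

How it is judged:
By the outcome, as a careful person would: the job done as asked, in the order asked, and still so for the second after the job is handed in, with the robot touching nothing.
It also fails if it takes over 72 s, if anything falls off the work surface, if the arm or the gripper's body presses on something with over 40 N, if the wrist force passes 120 N, or if a joint passes its speed limit or range.

## Working session

There is one attempt and no reset: what is moved stays moved. The work goes in short steps, Python scripts to look and compute and a tool call to move; the robot and the scene stay as the last step left them, time stands still between calls to the robot, and variables do not carry over. Pictures are saved under pics/ and viewed, at most 10 in all, crops included, and the job is handed in when it is done.

Besides the shell and the picture viewer there is one more tool, called after "Request:" as a command line: name --argument value ..., lists and objects as JSON in quotes. move_arm: Moves the arm, as the interface text tells. Its arguments: {"type":"object","properties":{"rows":{"type":"string"},"squeeze":{"type":"number"}},"required":["rows"]}

```bash
mkdir -p pics; ls; python3 - <<'E'
from station import arm
import cv2,numpy as np
print(arm.get_state())
for n in("top","side"):
    p,d=arm.grab_frame(n); cv2.imwrite(f"pics/{n}0.png",p); np.save(f"pics/{n}0.npy",d)
    m=arm.camera_model(n); print(m)
E
```

```text
pics
{'t': 0.0, 'q': array([ 1.61110384e+00,  3.59394859e-01,  1.10472583e-02, -3.39439169e-04,
       -1.22410678e+00, -2.88125401e-01]), 'qd': array([ 0.00088163,  0.00192875,  0.00088649,  0.00076926, -0.00051488,
       -0.002414  ]), 'joint_efforts': array([ 1.57304448e-04, -5.82718956e+01,  2.93048841e+01,  6.99746355e+00,
        6.73916191e-03, -1.53012897e-04]), 'eef_pos': array([0.16546607, 0.65390578, 0.23361441]), 'ee_rot': array([ 3.13991227e+00, -1.65251197e-04, -2.47933348e-01]), 'force': array([ 0.14132778, -0.34688007,  0.33645724]), 'moment': array([ 0.06388883, -0.02383298,  0.00588498]), 'gripper_force': 0.0, 'width': 0.08758666460821753}
{'mtx': array([[545.53820938,   0.        , 283.18793292],
       [  0.        , 545.53820938, 211.59354935],
       [  0.        ,   0.        ,   1.        ]]), 'camera_from_world': array([[-1.60600785e-02, -9.99870900e-01, -5.06949444e-04,
         3.40014840e-02],
       [-9.95777023e-01,  1.60401525e-02, -9.03926665e-02,
         6.20065123e-01],
       [ 9.03891284e-02, -9.46904713e-04, -9.95906074e-01,
         1.39288022e+00],
       [ 0.00000000e+00,  0.00000000e+00,  0.00000000e+00,
         1.00000000e+00]])}
{'mtx': array([[450.55458046,   0.        , 277.95573014],
       [  0.        , 450.55458046, 209.84350285],
       [  0.        ,   0.        ,   1.        ]]), 'camera_from_world': array([[ 0.92466331, -0.37983023, -0.02695868, -0.54814269],
       [-0.17143135, -0.35202584, -0.92015711,  0.19428275],
       [ 0.34001333,  0.85545707, -0.39062018,  1.03095428],
       [ 0.        ,  0.        ,  0.        ,  1.        ]])}
```

View pics/top0.png

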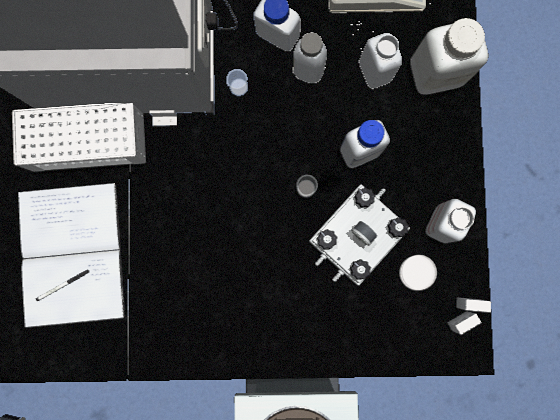

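View pics/side0.png

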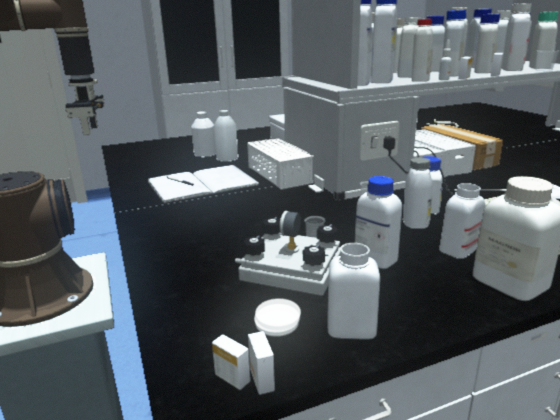

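```bash
cat > h.py <<'E'
from station import arm
import cv2,numpy as np
def ray(n,uv,z):
    m=arm.camera_model(n);T=m["camera_from_world"];R=T[:3,:3];c=-R.T@T[:3,3]
    d=R.T@np.linalg.solve(m["mtx"],[uv[0],uv[1],1]);return c+d*(z-c[2])/d[2]
def proj(n,p):
    m=arm.camera_model(n);T=m["camera_from_world"];q=m["mtx"]@(T[:3,:3]@np.array(p)+T[:3,3]);return q[:2]/q[2]
E
python3 - <<'E'
from h import *
p=cv2.imread("pics/top0.png");d=np.load("pics/top0.npy")
c=p[175:300,300:420]; cv2.imwrite("pics/c1.png",cv2.resize(c,None,fx=5,fy=4.8*1,interpolation=cv2.INTER_CUBIC) if 0 else cv2.resize(c,(576,600),interpolation=cv2.INTER_CUBIC))
# height map
m=arm.camera_model("top");T=m["camera_from_world"];K=m["mtx"]
v,u=np.mgrid[:420,:560];X=np.stack([(u-K[0,2])/K[0,0]*d,(v-K[1,2])/K[1,1]*d,d],-1)
W=(X-T[:3,3])@T[:3,:3]
z=W[...,2]
mk=((z>.1)&(z<.122)&(p.max(2)<140)).astype(np.uint8);mk[:,:300]=0;mk[:, 420:]=0;mk[:175]=0;mk[300:]=0
n,l,s,ce=cv2.connectedComponentsWithStats(mk)
for i in range(1,n):
    if s[i,4]>80:
        w=W[l==i];print(s[i],ce[i],w.mean(0).round(4),ray("top",ce[i],.11).round(4))
E
```

```text
[355 187  21  20 235] [364.9106383 196.8893617] [ 0.6462 -0.1774  0.1102] [ 0.6462 -0.1775  0.11  ]
[389 217  20  20 244] [398.6557377  226.95491803] [ 0.5708 -0.2578  0.1102] [ 0.5708 -0.2579  0.11  ]
[317 229  20  20 226] [326.8539823  238.83185841] [ 0.5446 -0.0814  0.1106] [ 0.5446 -0.0815  0.11  ]
[351 259  20  20 232] [360.54741379 269.26724138] [ 0.4694 -0.1615  0.1107] [ 0.4693 -0.1616  0.11  ]
```

View pics/c1.png

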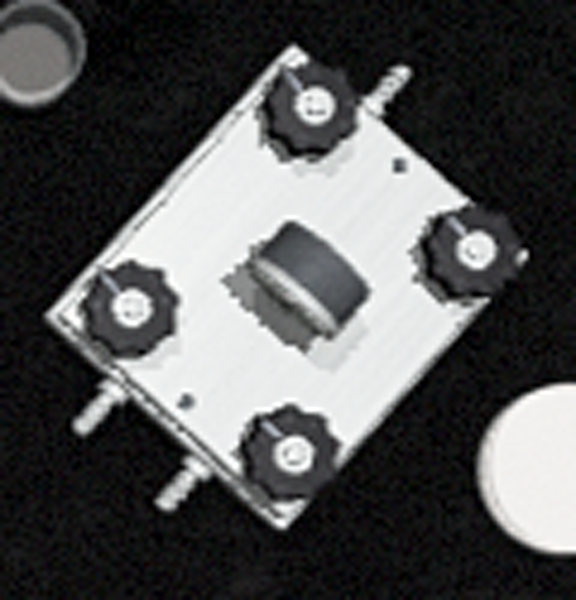

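```bash
cat >> h.py <<'E'
C=np.array([.5578,-.1695]);A=np.deg2rad(-43.4)
KN={1:(.6462,-.1774),2:(.5708,-.2578),3:(.4694,-.1615),4:(.5446,-.0814)}
def tocell(xy): 
    R=np.array([[np.cos(A),-np.sin(A)],[np.sin(A),np.cos(A)]]);return (np.asarray(xy)-C)@R
def world(n,d):
    m=arm.camera_model(n);T=m["camera_from_world"];K=m["mtx"];v,u=np.mgrid[:420,:560]
    X=np.stack([(u-K[0,2])/K[0,0]*d,(v-K[1,2])/K[1,1]*d,d],-1);return (X-T[:3,3])@T[:3,:3]
E
python3 - <<'E'
from h import *
P=[]
for n in("top","side"):
    d=np.load(f"pics/{n}0.npy");W=world(n,d)[d>0];P.append(W)
W=np.vstack(P);r=tocell(W[:,:2])
k=(abs(r)<.26).all(1)&(W[:,2]>.085)&(W[:,2]<.5)
k&=~((abs(r[:,0])<.1)&(abs(r[:,1])<.085))
r=r[k];z=W[k,2]
for f,nm in((lambda r:r[:,1]>abs(r[:,0])*.0+.08,"y+"),(lambda r:r[:,0]>.1,"x+"),(lambda r:r[:,1]<-.08,"y-"),(lambda r:r[:,0]<-.1,"x-")):
    m=f(r)
    if m.any():print(nm,m.sum(),r[m].min(0),r[m].max(0),z[m].max())
# body clearance for each knob/theta
kc={1:(.07,.055),2:(.07,-.055),3:(-.07,-.055),4:(-.07,.055)}
g=np.array([(x,y) for x in np.linspace(-.016,.016,9) for y in np.linspace(-.029,.029,9)])
Q=np.vstack([r[z>.125],g])
for k in kc:
    o=[]
    for th in range(-90,90,5):
        t=np.deg2rad(th);e=np.array([[np.cos(t),np.sin(t)],[-np.sin(t),np.cos(t)]])
        ww=np.abs((Q-kc[k])@e.T)-[.039,.0965];o.append((th,int(1000*np.max(ww,1).min())))
    print(k,[a for a in o if a[1]>0])
E
```

```text
y+ 3554 [0.11846859 0.09588998] [0.22546524 0.19045564] 0.21910328808362686
x+ 7345 [ 0.11846859 -0.18876039] [0.22554593 0.19045564] 0.21910328808362686
y- 3791 [ 0.12551408 -0.18876039] [ 0.22554593 -0.10278073] 0.17887817173954076
1 [(-5, 3), (0, 10), (5, 17), (10, 18), (15, 19), (20, 20), (25, 20), (30, 20), (35, 20), (40, 19), (45, 17), (50, 15), (55, 13), (60, 10), (65, 7), (70, 3)]
2 [(-70, 3), (-65, 7), (-60, 10), (-55, 13), (-50, 15), (-45, 17), (-40, 19), (-35, 20), (-30, 20), (-25, 20), (-20, 20), (-15, 19), (-10, 18), (-5, 17), (0, 15), (5, 7)]
3 [(-5, 7), (0, 15), (5, 17), (10, 18), (15, 19), (20, 20), (25, 20), (30, 20), (35, 20), (40, 19), (45, 17), (50, 15), (55, 13), (60, 10), (65, 7), (70, 3)]
4 [(-70, 3), (-65, 7), (-60, 10), (-55, 13), (-50, 15), (-45, 17), (-40, 19), (-35, 20), (-30, 20), (-25, 20), (-20, 20), (-15, 19), (-10, 18), (-5, 17), (0, 15), (5, 7)]
```

```bash
cat >> h.py <<'E'
def rel(xy,z,th):  # shift in current tool axes, then tool-z turn (deg, + = clockwise)
    s=arm.get_state();r,p,y=s["ee_rot"];R=cv2.Rodrigues(np.array([0,0,y]))[0]@cv2.Rodrigues(np.array([0,p,0.]))[0]@cv2.Rodrigues(np.array([r,0,0.]))[0]
    d=R.T@(np.array([*xy,z])-s["eef_pos"]);t=np.rad2deg(y-A)-th
    print("t",round(s["t"],2),"shift",d.round(4),"turn",round((t+180)%360-180,1),"pos",s["eef_pos"].round(4),"th",round(np.rad2deg(y-A),1),"q",s["q"].round(2),"F",s["force"].round(1),"M",s["moment"].round(2),"w",round(s["width"],4))
def knobs(p,z=.112):
    g=cv2.cvtColor(p,cv2.COLOR_BGR2GRAY).astype(float);o={}
    for k in KN:
        c=ray("top",proj("top",(*KN[k],z)),z)[:2];best=[]
        for a in range(-20,130,1):   # ridge angle from cell +x, ccw
            t=A+np.deg2rad(a);v=0
            for rr in np.linspace(.011,.019,7):
                u=proj("top",(KN[k][0]+rr*np.cos(t),KN[k][1]+rr*np.sin(t),z)).astype(np.float32)
                v+=cv2.getRectSubPix(g.astype(np.float32),(1,1),tuple(map(float,u)))[0,0]/7
            best.append((v,a))
        b=np.array(best);w=np.clip(b[:,0]-b[:,0].max()*.75,0,None);a=(w*b[:,1]).sum()/w.sum()
        o[k]=(round(1.7-np.deg2rad(a),2),int(b[:,0].max()),int(np.median(b[:,0])),int(b[b[:,0].argmax(),1]))
    return o
E
python3 - <<'E'
from h import *
print(knobs(cv2.imread("pics/top0.png")))
rel(KN[4],.235,-5)
E
```

```text
Traceback (most recent call last):
  File "h.py", line 26, in knobs
    u=proj("top",(KN[k][0]+rr*np.cos(t),KN[k][1]+rr*np.sin(t),z)).astype(np.float32)
      ~~~~^^^^^^^^^^^^^^^^^^^^^^^^^^^^^^^^^^^^^^^^^^^^^^^^^^^^^^^
  File "h.py", line 7, in proj
    m=arm.camera_model(n);T=m["camera_from_world"];q=m["mtx"]@(T[:3,:3]@np.array(p)+T[:3,3]);return q[:2]/q[2]
ValueError: time passes only in moves, steps and waits
```

Request:
move_arm --rows "0 0 0 0.0391 0.0443 0 0.0876;0 0 0 0.0391 0.0443 0 0.0876;0 0 0 0.0391 0.0443 0 0.0876;0 0 0 0.0391 0.0443 0 0.0876;0 0 0 0.0391 0.0443 0 0.0876;0 0 0 0.0391 0.0443 0 0.0876;0 0 0 0.0391 0.0443 0 0.0876;0 0 0 0.0391 0.0443 0 0.0876" --squeeze 30

```text
t: 1.1
eef_pos: [0.3822, 0.2322, 0.2346]
ee_rot: [-3.141, -0.0, -0.247]
force: [1.6, 0.5, 0.7]
width: 0.0877
gripper_force: 0.0
```

Request:
move_arm --rows "0 0 0 0.0391 0.0443 0 0.0876;0 0 0 0.0391 0.0443 0 0.0876;0 0 0 0.0391 0.0443 0 0.0876;0 0 0 0.0391 0.0443 0 0.0876;0 0 8.5 0 0 0 0.0876;0 0 8.5 0 0 0 0.0876;0 0 8.5 0 0 0 0.0876;0 0 8.5 0 0 0 0.0876"

```text
t: 2.1
eef_pos: [0.4898, 0.0237, 0.2342]
ee_rot: [3.141, 0.0, -0.847]
force: [-0.6, -0.0, -0.5]
width: 0.0873
gripper_force: 0.0
```

```bash
python3 -c "
from h import *
rel(KN[4],.16,-5)"
```

```text
t 2.1 shift [0.115  0.0285 0.0742] turn -0.1 pos [0.4898 0.0237 0.2342] th -5.1 q [ 0.45  0.05 -0.38 -0.   -1.14  0.27] F [-0.6 -0.  -0.5] M [0.03 0.01 0.  ] w 0.0873
```

Request:
move_arm --rows "0 0 0 0.0575 0.0142 0 0.0876;0 0 0 0.0575 0.0142 0 0.0876;0 0 0 0 0 0.035 0.0876;0 0 0 0 0 0.035 0.0876"

```text
t: 2.6
eef_pos: [0.5455, -0.0817, 0.1633]
ee_rot: [-3.142, 0.0, -0.843]
force: [0.7, -0.2, 0.2]
width: 0.0871
gripper_force: 0.0
```

```bash
sed -i 's/^import cv2,numpy as np/import cv2,numpy as np,functools\nCM=functools.lru_cache(arm.camera_model)/; s/arm.camera_model(n)/CM(n)/' h.py; python3 -c "
from h import *
print(knobs(cv2.imread('pics/top0.png')))
rel(KN[4],.095,-5)"
```

```text
{1: (np.float64(0.29), 145, 68, 80), 2: (np.float64(0.33), 159, 64, 79), 3: (np.float64(0.27), 151, 70, 82), 4: (np.float64(0.27), 151, 73, 82)}
t 2.6 shift [-0.0008  0.0004  0.0683] turn 0.1 pos [ 0.5455 -0.0817  0.1633] th -4.9 q [ 0.21  0.22 -0.36 -0.   -0.99  0.52] F [ 0.7 -0.2  0.2] M [ 0.07  0.03 -0.01] w 0.0871
```

Request:
move_arm --rows "0 0 0 0 0 0.036 0.0876;0 0 0 0 0 0.035 0.0876;0 0 0 0 0 0 0.0876;0 0 0 0 0 0 0.04;0 0 0 0 0 0 0.04;0 0 0 0 0 0 0.04;0 0 0 0 0 0 0.04"

```text
t: 3.48
eef_pos: [0.5458, -0.0807, 0.0942]
ee_rot: [-3.141, -0.001, -0.841]
force: [-0.1, 0.5, 0.2]
width: 0.0533
gripper_force: 0.0
```

```bash
python3 -c "
from h import *
rel(KN[4],.095,-5)"
```

```text
t 3.48 shift [-0.0003  0.0014 -0.0008] turn 0.2 pos [ 0.5458 -0.0807  0.0942] th -4.8 q [ 0.21  0.29 -0.44 -0.   -0.84  0.52] F [-0.1  0.5  0.2] M [ 0.05 -0.01  0.06] w 0.0533
```

Request:
move_arm --rows "0 0 0 0 0 0 0.04;0 0 0 0 0 0 0.04;0 0 0 0 0 0 0.04"

```text
t: 3.85
eef_pos: [0.545, -0.0813, 0.0941]
ee_rot: [3.14, -0.0, -0.841]
force: [-3.0, -3.2, 6.2]
width: 0.0498
gripper_force: 30.0
```

Request:
move_arm --rows "0 0 8.3 0 0 0.0005 0.04;0 0 8.3 0 0 0.0005 0.04;0 0 8.3 0 0 0.0005 0.04;0 0 8.3 0 0 0.0005 0.04;0 0 0 0 0 0 0.04"

```text
t: 4.47
eef_pos: [0.545, -0.0813, 0.0921]
ee_rot: [3.141, -0.001, -1.423]
force: [-4.6, -2.8, 5.8]
width: 0.0494
gripper_force: 30.0
```

```bash
python3 -c "
from h import *
rel(KN[4],.095,-5)"
```

```text
t 4.47 shift [ 0.      0.0004 -0.0029] turn -33.1 pos [ 0.545  -0.0813  0.0921] th -38.1 q [ 0.21  0.29 -0.45  0.   -0.83 -0.06] F [-4.6 -2.8  5.8] M [-0.9   1.21 -0.19] w 0.0494
```

Request:
move_arm --rows "0 0 0 0 0 0 0.0876;0 0 0 0 0 0 0.0876;0 0 0 0 0 0 0.0876;0 0 0 0 0 -0.03 0.0876;0 0 0 0 0 -0.035 0.0876;0 0 0 0 0 -0.04 0.0876"

```text
t: 5.22
eef_pos: [0.5452, -0.0807, 0.1972]
ee_rot: [3.14, 0.0, -1.421]
force: [1.4, 0.4, 0.2]
width: 0.0873
gripper_force: 0.0
```

Request:
move_arm --rows "0 0 -8.3 0 0 0 0.0876;0 0 -8.3 0 0 0 0.0876;0 0 -8.3 0 0 0 0.0876;0 0 -8.3 0 0 0 0.0876;0 0 0 0.0498 0.0325 0 0.0876;0 0 0 0.0498 0.0325 0 0.0876;0 0 0 0.0498 0.0325 0 0.0876;0 0 0 0 0 0 0.0876"

```text
t: 6.22
eef_pos: [0.5723, -0.2606, 0.1955]
ee_rot: [3.141, 0.001, -0.845]
force: [-0.2, 1.1, -0.1]
width: 0.0876
gripper_force: 0.0
```

```bash
python3 -c "
from h import *
rel(KN[2],.094,-5)"
```

```text
t 6.22 shift [-0.003  -0.0009  0.1015] turn -0.0 pos [ 0.5723 -0.2606  0.1955] th -5.0 q [-0.12  0.31 -0.15  0.   -1.11  0.84] F [-0.2  1.1 -0.1] M [ 0.17  0.   -0.  ] w 0.0876
```

Request:
move_arm --rows "0 0 0 -0.002 -0.001 0.03 0.0876;0 0 0 0 0 0.036 0.0876;0 0 0 0 0 0.035 0.075;0 0 0 0 0 0 0.04;0 0 0 0 0 0 0.04;0 0 0 0 0 0 0.04;0 0 0 0 0 0 0.04;0 0 0 0 0 0 0.04"

```text
t: 7.22
eef_pos: [0.5711, -0.2565, 0.0975]
ee_rot: [3.14, -0.001, -0.841]
force: [-5.3, -7.3, 5.0]
width: 0.0494
gripper_force: 30.0
```

Request:
move_arm --rows "0 0 0 0 0 0 0.04;0 0 8 0 0 0.0005 0.04;0 0 8 0 0 0.0005 0.04;0 0 8 0 0 0.0005 0.04;0 0 8 0 0 0.0005 0.04;0 0 0 0 0 0 0.04"

```text
t: 7.98
eef_pos: [0.5715, -0.2564, 0.0956]
ee_rot: [-3.141, -0.002, -1.402]
force: [-4.0, -6.1, 3.5]
width: 0.0495
gripper_force: 30.0
```

```bash
python3 -c "
from h import *
rel(KN[2],.094,-5)"
```

```text
t 7.97 shift [0.0013 0.0009 0.0016] turn -31.9 pos [ 0.5715 -0.2564  0.0956] th -36.9 q [-0.11  0.4  -0.27  0.   -0.9   0.28] F [-4.  -6.1  3.5] M [-2.09  1.41 -0.18] w 0.0495
```

Request:
move_arm --rows "0 0 0 0 0 0 0.0876;0 0 0 0 0 0 0.0876;0 0 0 0 0 0 0.0876;0 0 0 0 0 -0.03 0.0876;0 0 0 0 0 -0.035 0.0876;0 0 0 0 0 -0.038 0.0876"

```text
t: 8.72
eef_pos: [0.5718, -0.2547, 0.1974]
ee_rot: [3.141, 0.0, -1.399]
force: [0.7, -0.8, -0.1]
width: 0.0874
gripper_force: 0.0
```

Request:
move_arm --rows "0 0 -10 0 0 0 0.0876;0 0 -10 0 0 0 0.0876;0 0 -10 0 0 0 0.0876;0 0 -10 0 0 0 0.0876;0 0 -10 0 0 0 0.0876;0 0 -10 0 0 0 0.0876;0 0 -10 0 0 0 0.0876"

```text
t: 9.6
eef_pos: [0.572, -0.2547, 0.1966]
ee_rot: [-3.141, -0.0, -0.172]
force: [-1.1, 0.1, 0.5]
width: 0.0876
gripper_force: 0.0
```

Request:
move_arm --rows "0 0 0 0.0296 -0.0456 0 0.0876;0 0 0 0.0296 -0.0456 0 0.0876;0 0 0 0 0 0 0.0876"

```text
t: 9.98
eef_pos: [0.6484, -0.1728, 0.1959]
ee_rot: [-3.141, 0.0, -0.175]
force: [-1.0, -0.3, -0.0]
width: 0.0876
gripper_force: 0.0
```

```bash
python3 -c "
from h import *
rel(KN[1],.094,33)"
```

```text
t 9.97 shift [-0.0014  0.0049  0.1019] turn 0.4 pos [ 0.6484 -0.1728  0.1959] th 33.4 q [ 0.03  0.38 -0.05 -0.   -1.14  1.37] F [-1.  -0.3 -0. ] M [-0.03  0.09 -0.05] w 0.0876
```

Request:
move_arm --rows "0 0 0 -0.001 0.004 0.03 0.0876;0 0 0 0 0 0.036 0.0876;0 0 0 0 0 0.036 0.075;0 0 0 0 0 0 0.04;0 0 0 0 0 0 0.04;0 0 0 0 0 0 0.04;0 0 0 0 0 0 0.04;0 0 0 0 0 0 0.04"

```text
t: 10.98
eef_pos: [0.6462, -0.1776, 0.0967]
ee_rot: [-3.139, -0.004, -0.177]
force: [0.0, 8.5, 3.5]
width: 0.0497
gripper_force: 30.0
```

Request:
move_arm --rows "0 0 0 0 0 0 0.04;0 0 8.2 0 0 0.0005 0.04;0 0 8.2 0 0 0.0005 0.04;0 0 8.2 0 0 0.0005 0.04;0 0 8.2 0 0 0.0005 0.04;0 0 0 0 0 0 0.04"

```text
t: 11.72
eef_pos: [0.6463, -0.1773, 0.0947]
ee_rot: [-3.137, -0.002, -0.752]
force: [0.7, 10.5, 4.4]
width: 0.0493
gripper_force: 30.0
```

```bash
python3 -c "
from h import *
rel(KN[3],.196,33)"
```

```text
t 11.72 shift [-0.1398  0.1088 -0.102 ] turn -32.7 pos [ 0.6463 -0.1773  0.0947] th 0.3 q [ 0.02  0.46 -0.17 -0.   -0.94  0.8 ] F [ 0.7 10.5  4.4] M [ 3.72 -0.11 -0.13] w 0.0493
```

Request:
move_arm --rows "0 0 0 0 0 0 0.0876;0 0 0 0 0 0 0.0876;0 0 0 0 0 0 0.0876;0 0 0 0 0 -0.03 0.0876;0 0 0 0 0 -0.035 0.0876;0 0 0 0 0 -0.038 0.0876"

```text
t: 12.48
eef_pos: [0.6442, -0.1798, 0.1964]
ee_rot: [3.141, 0.001, -0.751]
force: [0.1, -0.4, 0.3]
width: 0.0871
gripper_force: 0.0
```

Request:
move_arm --rows "0 0 0 -0.0466 0.0363 0 0.0876;0 0 0 -0.0466 0.0363 0 0.0876;0 0 0 -0.0466 0.0363 0 0.0876;0 0 -8.2 0 0 0 0.0876;0 0 -8.2 0 0 0 0.0876;0 0 -8.2 0 0 0 0.0876;0 0 -8.2 0 0 0 0.0876;0 0 0 0 0 0 0.0876"

```text
t: 13.48
eef_pos: [0.468, -0.1639, 0.1958]
ee_rot: [3.142, -0.0, -0.179]
force: [0.5, -0.1, 0.4]
width: 0.0873
gripper_force: 0.0
```

```bash
python3 -c "
from h import *
rel(KN[3],.094,33)"
```

```text
t 13.47 shift [ 0.001  -0.0027  0.1018] turn 0.1 pos [ 0.468  -0.1639  0.1958] th 33.1 q [ 0.06  0.09 -0.43  0.   -1.05  1.33] F [ 0.5 -0.1  0.4] M [0.03 0.03 0.06] w 0.0873
```

Request:
move_arm --rows "0 0 0 0.001 -0.0025 0.03 0.0876;0 0 0 0 0 0.036 0.0876;0 0 0 0 0 0.036 0.075;0 0 0 0 0 0 0.04;0 0 0 0 0 0 0.04;0 0 0 0 0 0 0.04;0 0 0 0 0 0 0.04;0 0 0 0 0 0 0.04"

```text
t: 14.48
eef_pos: [0.4705, -0.1616, 0.0949]
ee_rot: [-3.142, -0.003, -0.178]
force: [-0.3, -0.5, 7.3]
width: 0.0492
gripper_force: 30.0
```

Request:
move_arm --rows "0 0 0 0 0 0 0.04;0 0 8.3 0 0 0.0005 0.04;0 0 8.3 0 0 0.0005 0.04;0 0 8.3 0 0 0.0005 0.04;0 0 8.3 0 0 0.0005 0.04;0 0 0 0 0 0 0.04"

```text
t: 15.22
eef_pos: [0.4702, -0.1621, 0.0929]
ee_rot: [-3.141, -0.002, -0.759]
force: [-2.0, -3.6, 7.2]
width: 0.0496
gripper_force: 30.0
```

Request:
move_arm --rows "0 0 0 0 0 0 0.0876;0 0 0 0 0 0 0.0876;0 0 0 0 0 0 0.0876;0 0 0 0 0 -0.03 0.0876;0 0 0 0 0 -0.035 0.0876;0 0 0 0 0 -0.038 0.0876;0 0 0 -0.04 0 -0.02 0.0876;0 0 0 -0.04 0 0 0.0876"

```text
t: 16.23
eef_pos: [0.4116, -0.106, 0.2158]
ee_rot: [-3.14, -0.002, -0.758]
force: [-0.4, 1.6, 0.4]
width: 0.0877
gripper_force: 0.0
```

```bash
python3 -c "
from h import *
p,d=arm.grab_frame('top');cv2.imwrite('pics/t1.png',p);print(knobs(p,.11))
cv2.imwrite('pics/c2.png',cv2.resize(p[175:300,280:430],(720,600),interpolation=cv2.INTER_CUBIC))
rel(KN[4],.19,5)"
```

```text
{1: (np.float64(0.89), 139, 70, 48), 2: (np.float64(0.86), 157, 71, 47), 3: (np.float64(0.87), 144, 71, 46), 4: (np.float64(0.82), 142, 75, 49)}
t 16.27 shift [ 0.0836 -0.111   0.0251] turn -5.1 pos [ 0.4075 -0.1045  0.215 ] th -0.1 q [ 0.22 -0.06 -0.54 -0.   -1.09  0.59] F [-6.   1.  -3.5] M [0.14 0.98 0.01] w 0.0874
```

View pics/c2.png

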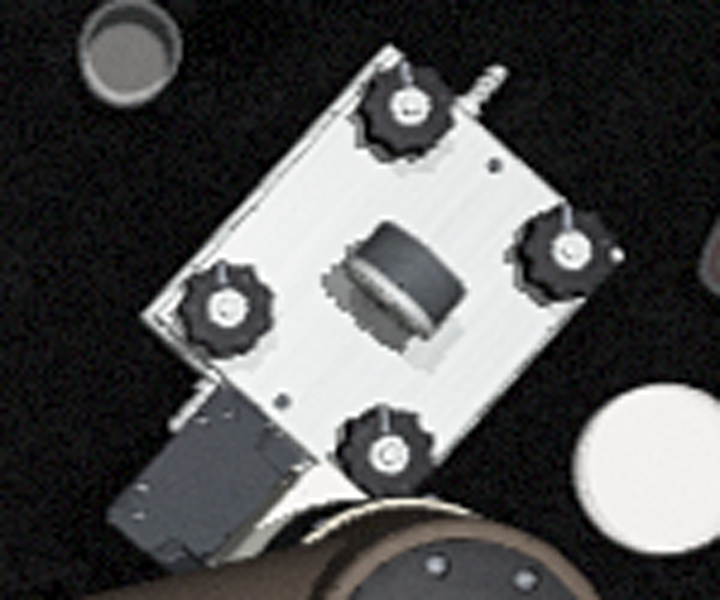

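Request:
move_arm --rows "0 0 0 0.028 -0.037 0 0.0876;0 0 0 0.028 -0.037 0 0.0876;0 0 0 0.028 -0.037 0.01 0.0876;0 0 0 0 0 0.01 0.0876"

```text
t: 16.77
eef_pos: [0.5509, -0.0829, 0.193]
ee_rot: [3.14, 0.001, -0.757]
force: [-0.8, 0.2, -0.6]
width: 0.0877
gripper_force: 0.0
```

```bash
python3 -c "
from h import *
rel(KN[4],.092,0)"
```

```text
t 16.77 shift [-0.0056  0.0031  0.101 ] turn 0.0 pos [ 0.5509 -0.0829  0.193 ] th 0.0 q [ 0.2   0.2  -0.31  0.   -1.06  0.61] F [-0.8  0.2 -0.6] M [-0.01  0.15  0.02] w 0.0877
```

Request:
move_arm --rows "0 0 0 -0.0055 0.003 0.03 0.0876;0 0 0 0 0 0.036 0.0876;0 0 0 0 0 0.035 0.075;0 0 0 0 0 0 0.04;0 0 0 0 0 0 0.04;0 0 0 0 0 0 0.04;0 0 0 0 0 0 0.04;0 0 0 0 0 0 0.04"

```text
t: 17.77
eef_pos: [0.5444, -0.0812, 0.0952]
ee_rot: [-3.138, -0.002, -0.757]
force: [1.4, 5.7, 6.0]
width: 0.0492
gripper_force: 30.0
```

Request:
move_arm --rows "0 0 0 0 0 0 0.04;0 0 9 0 0 0.0005 0.04;0 0 9 0 0 0.0005 0.04;0 0 9 0 0 0.0005 0.04;0 0 0 0 0 0 0.04"

```text
t: 18.4
eef_pos: [0.5445, -0.081, 0.0936]
ee_rot: [-3.137, -0.0, -1.23]
force: [2.1, 5.8, 4.4]
width: 0.0493
gripper_force: 30.0
```

Request:
move_arm --rows "0 0 0 0 0 0 0.0876;0 0 0 0 0 0 0.0876;0 0 0 0 0 0 0.0876;0 0 0 0 0 -0.03 0.0876;0 0 0 0 0 -0.035 0.0876;0 0 0 0 0 -0.038 0.0876"

```text
t: 19.15
eef_pos: [0.542, -0.0822, 0.1957]
ee_rot: [3.14, 0.0, -1.229]
force: [0.4, 0.2, 0.4]
width: 0.0874
gripper_force: 0.0
```

Request:
move_arm --rows "0 0 -9 0 0 0 0.0876;0 0 -9 0 0 0 0.0876;0 0 -9 0 0 0 0.0876;0 0 0 0.0467 0.0367 0 0.0876;0 0 0 0.0467 0.0367 0 0.0876;0 0 0 0.0467 0.0367 0 0.0876;0 0 0 0 0 0 0.0876"

```text
t: 20.02
eef_pos: [0.5681, -0.2619, 0.1939]
ee_rot: [3.14, 0.001, -0.762]
force: [-0.8, 0.3, -0.7]
width: 0.0877
gripper_force: 0.0
```

```bash
python3 -c "
from h import *
rel(KN[2],.094,0)"
```

```text
t 20.02 shift [-0.0008 -0.005   0.0999] turn -0.3 pos [ 0.5681 -0.2619  0.1939] th -0.3 q [-0.12  0.31 -0.16  0.   -1.11  0.93] F [-0.8  0.3 -0.7] M [0.14 0.04 0.01] w 0.0877
```

Request:
move_arm --rows "0 0 0 -0.001 -0.005 0.03 0.0876;0 0 0 0 0 0.036 0.0876;0 0 0 0 0 0.034 0.075;0 0 0 0 0 0 0.04;0 0 0 0 0 0 0.04;0 0 0 0 0 0 0.04;0 0 0 0 0 0 0.04;0 0 0 0 0 0 0.04"

```text
t: 21.02
eef_pos: [0.5704, -0.2559, 0.097]
ee_rot: [3.139, -0.001, -0.757]
force: [-5.9, -9.5, 3.1]
width: 0.0494
gripper_force: 30.0
```

Request:
move_arm --rows "0 0 0 0 0 0 0.04;0 0 8.5 0 0 0.0005 0.04;0 0 8.5 0 0 0.0005 0.04;0 0 8.5 0 0 0.0005 0.04;0 0 0 0 0 0 0.04"

```text
t: 21.65
eef_pos: [0.5711, -0.2555, 0.0955]
ee_rot: [3.141, -0.002, -1.205]
force: [-2.8, -6.7, 1.3]
width: 0.0493
gripper_force: 30.0
```

Request:
move_arm --rows "0 0 0 0 0 0 0.0876;0 0 0 0 0 0 0.0876;0 0 0 0 0 0 0.0876;0 0 0 0 0 -0.03 0.0876;0 0 0 0 0 -0.035 0.0876;0 0 0 0 0 -0.038 0.0876"

```text
t: 22.4
eef_pos: [0.5714, -0.2536, 0.1975]
ee_rot: [3.141, 0.0, -1.202]
force: [0.7, -0.1, 0.5]
width: 0.0873
gripper_force: 0.0
```

Request:
move_arm --rows "0 0 -10.4 0 0 0 0.0876;0 0 -10.4 0 0 0 0.0876;0 0 -10.4 0 0 0 0.0876;0 0 -10.4 0 0 0 0.0876;0 0 -10.4 0 0 0 0.0876;0 0 0 0.024 -0.0496 0 0.0876;0 0 0 0.024 -0.0496 0 0.0876;0 0 0 0 0 0 0.0876"

```text
t: 23.4
eef_pos: [0.6484, -0.17, 0.1959]
ee_rot: [-3.141, -0.0, -0.291]
force: [0.3, -1.2, -0.6]
width: 0.0875
gripper_force: 0.0
```

```bash
python3 -c "
from h import *
rel(KN[1],.094,26)"
```

```text
t 23.4 shift [-0.      0.0078  0.1019] turn 0.7 pos [ 0.6484 -0.17    0.1959] th 26.7 q [ 0.03  0.38 -0.05 -0.   -1.14  1.25] F [ 0.3 -1.2 -0.6] M [-0.08  0.14 -0.01] w 0.0875
```

Request:
move_arm --rows "0 0 0 0 0.007 0.03 0.0876;0 0 0 0 0 0.036 0.0876;0 0 0 0 0 0.036 0.075;0 0 0 0 0 0 0.04;0 0 0 0 0 0 0.04;0 0 0 0 0 0 0.04;0 0 0 0 0 0 0.04;0 0 0 0 0 0 0.04"

```text
t: 24.4
eef_pos: [0.6462, -0.1776, 0.0967]
ee_rot: [-3.138, -0.004, -0.294]
force: [1.9, 9.8, 3.6]
width: 0.0491
gripper_force: 30.0
```

Request:
move_arm --rows "0 0 0 0 0 0 0.04;0 0 8.4 0 0 0.0005 0.04;0 0 8.4 0 0 0.0005 0.04;0 0 8.4 0 0 0.0005 0.04;0 0 0 0 0 0 0.04"

```text
t: 25.02
eef_pos: [0.6462, -0.1774, 0.0952]
ee_rot: [-3.137, -0.002, -0.736]
force: [1.0, 10.2, 3.1]
width: 0.0493
gripper_force: 30.0
```

Request:
move_arm --rows "0 0 0 0 0 0 0.0876;0 0 0 0 0 0 0.0876;0 0 0 0 0 0 0.0876;0 0 0 0 0 -0.03 0.0876;0 0 0 0 0 -0.035 0.0876;0 0 0 0 0 -0.038 0.0876"

```text
t: 25.78
eef_pos: [0.6438, -0.18, 0.1969]
ee_rot: [3.141, 0.001, -0.735]
force: [0.3, 0.1, -0.5]
width: 0.0877
gripper_force: 0.0
```

Request:
move_arm --rows "0 0 0 -0.0466 0.0363 0 0.0876;0 0 0 -0.0466 0.0363 0 0.0876;0 0 0 -0.0466 0.0363 0 0.0876;0 0 -8.4 0 0 0 0.0876;0 0 -8.4 0 0 0 0.0876;0 0 -8.4 0 0 0 0.0876;0 0 0 0 0 0 0.0876"

```text
t: 26.65
eef_pos: [0.4673, -0.167, 0.1963]
ee_rot: [-3.142, -0.0, -0.296]
force: [-0.1, 0.8, -0.6]
width: 0.0874
gripper_force: 0.0
```

```bash
python3 -c "
from h import *
rel(KN[3],.093,26)"
```

```text
t 26.65 shift [ 0.0003 -0.0058  0.1033] turn 0.4 pos [ 0.4673 -0.167   0.1963] th 26.4 q [ 0.05  0.09 -0.43  0.   -1.05  1.22] F [-0.1  0.8 -0.6] M [ 0.02 -0.02 -0.04] w 0.0874
```

Request:
move_arm --rows "0 0 0 0 -0.005 0.03 0.0876;0 0 0 0 0 0.036 0.0876;0 0 0 0 0 0.037 0.075;0 0 0 0 0 0 0.04;0 0 0 0 0 0 0.04;0 0 0 0 0 0 0.04;0 0 0 0 0 0 0.04;0 0 0 0 0 0 0.04"

```text
t: 27.65
eef_pos: [0.47, -0.1618, 0.0945]
ee_rot: [-3.141, -0.003, -0.295]
force: [-0.8, 2.8, 7.1]
width: 0.0494
gripper_force: 30.0
```

Request:
move_arm --rows "0 0 0 0 0 0 0.04;0 0 8.6 0 0 0.0005 0.04;0 0 8.6 0 0 0.0005 0.04;0 0 8.6 0 0 0.0005 0.04;0 0 0 0 0 0 0.04"

```text
t: 28.28
eef_pos: [0.4699, -0.162, 0.093]
ee_rot: [-3.14, -0.002, -0.747]
force: [-0.4, 0.5, 7.8]
width: 0.0492
gripper_force: 30.0
```

Request:
move_arm --rows "0 0 0 0 0 0 0.0876;0 0 0 0 0 0 0.0876;0 0 0 0 0 0 0.0876;0 0 0 0 0 -0.03 0.0876;0 0 0 0 0 -0.035 0.0876;0 0 0 0 0 -0.038 0.0876"

```text
t: 29.02
eef_pos: [0.4685, -0.1619, 0.1953]
ee_rot: [3.141, 0.001, -0.745]
force: [0.5, -0.5, -0.8]
width: 0.0874
gripper_force: 0.0
```

Request:
move_arm --rows "0 0 0 0 -0.055 0 0.0876;0 0 0 0 -0.055 0 0.0876;0 0 0 0 0 0 0.0876"

```text
t: 29.4
eef_pos: [0.5454, -0.0789, 0.1941]
ee_rot: [3.141, -0.0, -0.743]
force: [-0.4, 0.1, -0.1]
width: 0.0878
gripper_force: 0.0
```

```bash
python3 -c "
from h import *
p,d=arm.grab_frame('top');cv2.imwrite('pics/t2.png',p);print(knobs(p,.108))
rel(KN[4],.092,0)"
```

```text
{1: (np.float64(1.12), 140, 70, 23), 2: (np.float64(1.29), 137, 72, 22), 3: (np.float64(0.72), 71, 69, 37), 4: (np.float64(0.5), 114, 74, 63)}
t 29.45 shift [0.0015 0.0006 0.1019] turn 0.8 pos [ 0.544  -0.08    0.1939] th 0.8 q [ 0.21  0.19 -0.32 -0.   -1.06  0.62] F [-0.8 -0.1 -0.3] M [ 0.03  0.1  -0.05] w 0.0873
```

Request:
move_arm --rows "0 0 0 0.001 0 0.03 0.0876;0 0 0 0 0 0.036 0.0876;0 0 0 0 0 0.036 0.075;0 0 0 0 0 0 0.04;0 0 0 0 0 0 0.04;0 0 0 0 0 0 0.04;0 0 0 0 0 0 0.04;0 0 0 0 0 0 0.04"

```text
t: 30.45
eef_pos: [0.5452, -0.0817, 0.0941]
ee_rot: [-3.14, -0.002, -0.745]
force: [-1.5, 1.3, 7.4]
width: 0.0496
gripper_force: 30.0
```

Request:
move_arm --rows "0 0 0 0 0 0 0.04;0 0 7 0 0 0.0005 0.04;0 0 7 0 0 0.0005 0.04;0 0 6 0 0 0.0005 0.04;0 0 0 0 0 0 0.04"

```text
t: 31.08
eef_pos: [0.5452, -0.0818, 0.0929]
ee_rot: [-3.139, -0.001, -1.095]
force: [-2.4, -0.3, 10.4]
width: 0.049
gripper_force: 30.0
```

```bash
python3 -c "
from h import *
rel(KN[4],.092,0)"
```

```text
t 31.07 shift [-0.0006  0.0003  0.0009] turn -19.3 pos [ 0.5452 -0.0818  0.0929] th -19.3 q [ 0.21  0.29 -0.45  0.   -0.83  0.27] F [-2.4 -0.3 10.4] M [ 0.2   0.9  -0.13] w 0.049
```

Request:
move_arm --rows "0 0 5 0 0 0 0.04;0 0 5 0 0 0 0.04;0 0 0 0 0 0 0.04"

```text
t: 31.45
eef_pos: [0.5451, -0.0819, 0.0926]
ee_rot: [-3.14, -0.001, -1.268]
force: [-1.1, -2.6, 7.4]
width: 0.049
gripper_force: 30.0
```

```bash
python3 -c "
from h import *
rel(KN[4],.092,0)"
```

```text
t 31.45 shift [-0.0007  0.0003  0.0006] turn -29.2 pos [ 0.5451 -0.0819  0.0926] th -29.2 q [ 0.21  0.29 -0.45  0.   -0.83  0.09] F [-1.1 -2.6  7.4] M [-0.4   0.49  0.72] w 0.049
```

Request:
move_arm --rows "0 0 0 0 0 0 0.0876;0 0 0 0 0 0 0.0876;0 0 0 0 0 0 0.0876;0 0 0 0 0 -0.03 0.0876;0 0 0 0 0 -0.035 0.0876;0 0 0 0 0 -0.038 0.0876"

```text
t: 32.2
eef_pos: [0.5438, -0.0818, 0.1947]
ee_rot: [3.14, 0.0, -1.269]
force: [1.5, -0.2, -0.3]
width: 0.0872
gripper_force: 0.0
```

Request:
move_arm --rows "0 0 -9.8 0 0 0 0.0876;0 0 -9.8 0 0 0 0.0876;0 0 -9.8 0 0 0 0.0876;0 0 0 0.0467 0.0367 0 0.0876;0 0 0 0.0467 0.0367 0 0.0876;0 0 0 0.0467 0.0367 0 0.0876;0 0 0 0 0 0 0.0876"

```text
t: 33.08
eef_pos: [0.5703, -0.2615, 0.1929]
ee_rot: [3.14, 0.001, -0.76]
force: [-0.3, 0.5, 0.4]
width: 0.0875
gripper_force: 0.0
```

```bash
python3 -c "
from h import *
p,d=arm.grab_frame('top');cv2.imwrite('pics/t3.png',p);print(knobs(p,.106))
rel(KN[2],.094,0)"
```

```text
{1: (np.float64(0.66), 118, 109, 129), 2: (np.float64(0.92), 74, 70, 24), 3: (np.float64(0.61), 88, 84, 108), 4: (np.float64(0.98), 88, 83, -5)}
t 33.12 shift [-0.0007 -0.002   0.099 ] turn -0.1 pos [ 0.5701 -0.2598  0.193 ] th -0.1 q [-0.12  0.31 -0.16 -0.   -1.11  0.93] F [0.4 0.  0.4] M [ 0.07  0.03 -0.01] w 0.0878
```

Occluded view; the moment showed the stop. On to knob 2.

Request:
move_arm --rows "0 0 0 -0.001 -0.003 0.03 0.0876;0 0 0 0 0 0.036 0.0876;0 0 0 0 0 0.033 0.075;0 0 0 0 0 0 0.04;0 0 0 0 0 0 0.04;0 0 0 0 0 0 0.04;0 0 0 0 0 0 0.04;0 0 0 0 0 0 0.04"

```text
t: 34.12
eef_pos: [0.5713, -0.2568, 0.097]
ee_rot: [3.14, -0.001, -0.755]
force: [-5.0, -8.0, 3.5]
width: 0.0494
gripper_force: 30.0
```

Request:
move_arm --rows "0 0 0 0 0 0 0.04;0 0 7 0 0 0.0005 0.04;0 0 7 0 0 0.0005 0.04;0 0 6 0 0 0.0005 0.04;0 0 5 0 0 0 0.04;0 0 6 0 0 0 0.04;0 0 0 0 0 0 0.04"

```text
t: 35.0
eef_pos: [0.5715, -0.2568, 0.0957]
ee_rot: [3.141, -0.002, -1.297]
force: [-4.9, -7.2, 4.5]
width: 0.0492
gripper_force: 30.0
```

```bash
python3 -c "
from h import *
rel(KN[2],.094,0)"
```

```text
t 35.0 shift [0.0007 0.0009 0.0017] turn -30.9 pos [ 0.5715 -0.2568  0.0957] th -30.9 q [-0.11  0.4  -0.27  0.   -0.9   0.38] F [-4.9 -7.2  4.5] M [-2.68  1.74  0.71] w 0.0492
```

Request:
move_arm --rows "0 0 0 0 0 0 0.0876;0 0 0 0 0 0 0.0876;0 0 0 0 0 0 0.0876;0 0 0 0 0 -0.03 0.0876;0 0 0 0 0 -0.035 0.0876;0 0 0 0 0 -0.038 0.0876"

```text
t: 35.75
eef_pos: [0.572, -0.2548, 0.1974]
ee_rot: [3.141, 0.0, -1.297]
force: [1.0, -0.9, 0.6]
width: 0.0872
gripper_force: 0.0
```

Request:
move_arm --rows "0 0 -10.2 0 0 0 0.0876;0 0 -10.2 0 0 0 0.0876;0 0 -10.2 0 0 0 0.0876;0 0 -10.2 0 0 0 0.0876;0 0 -10.2 0 0 0 0.0876;0 0 -10.2 0 0 0 0.0876"

```text
t: 36.5
eef_pos: [0.5722, -0.2548, 0.1966]
ee_rot: [-3.141, -0.0, -0.223]
force: [-0.2, -0.5, 0.5]
width: 0.0874
gripper_force: 0.0
```

Request:
move_arm --rows "0 0 0 0.027 -0.045 0 0.0876;0 0 0 0.027 -0.045 0 0.0876;0 0 0 0 0 0 0.0876"

```text
t: 36.88
eef_pos: [0.6471, -0.1769, 0.1959]
ee_rot: [-3.141, 0.0, -0.225]
force: [0.4, -0.4, 0.2]
width: 0.0878
gripper_force: 0.0
```

```bash
python3 -c "
from h import *
rel(KN[1],.094,30)"
```

```text
t 36.88 shift [-0.0008  0.0007  0.1019] turn 0.5 pos [ 0.6471 -0.1769  0.1959] th 30.5 q [ 0.02  0.38 -0.05 -0.   -1.14  1.32] F [ 0.4 -0.4  0.2] M [-0.04  0.12 -0.03] w 0.0878
```

Request:
move_arm --rows "0 0 0 -0.001 0.001 0.03 0.0876;0 0 0 0 0 0.036 0.0876;0 0 0 0 0 0.036 0.075;0 0 0 0 0 0 0.04;0 0 0 0 0 0 0.04;0 0 0 0 0 0 0.04;0 0 0 0 0 0 0.04;0 0 0 0 0 0 0.04"

```text
t: 37.88
eef_pos: [0.6458, -0.1777, 0.0967]
ee_rot: [-3.138, -0.004, -0.228]
force: [0.7, 12.6, 2.2]
width: 0.0496
gripper_force: 30.0
```

Request:
move_arm --rows "0 0 0 0 0 0 0.04;0 0 7 0 0 0.0005 0.04;0 0 7 0 0 0.0005 0.04;0 0 6 0 0 0.0005 0.04;0 0 5 0 0 0 0.04;0 0 6 0 0 0 0.04;0 0 0 0 0 0 0.04"

```text
t: 38.75
eef_pos: [0.6458, -0.177, 0.0953]
ee_rot: [-3.136, -0.001, -0.768]
force: [0.5, 16.0, 3.8]
width: 0.0494
gripper_force: 30.0
```

```bash
python3 -c "
from h import *
rel(KN[1],.094,0)"
```

```text
t 38.75 shift [0.0006 0.0001 0.0013] turn -0.6 pos [ 0.6458 -0.177   0.0953] th -0.6 q [ 0.02  0.46 -0.17 -0.   -0.94  0.78] F [ 0.5 16.   3.8] M [ 5.89 -0.17  0.74] w 0.0494
```

Request:
move_arm --rows "0 0 0 0 0 0 0.0876;0 0 0 0 0 0 0.0876;0 0 0 0 0 0 0.0876;0 0 0 0 0 -0.03 0.0876;0 0 0 0 0 -0.035 0.0876;0 0 0 0 0 -0.038 0.0876"

```text
t: 39.5
eef_pos: [0.6434, -0.1809, 0.197]
ee_rot: [3.141, 0.0, -0.77]
force: [-0.1, -0.1, -0.3]
width: 0.0876
gripper_force: 0.0
```

Request:
move_arm --rows "0 0 0 -0.0466 0.0347 0 0.0876;0 0 0 -0.0466 0.0347 0 0.0876;0 0 0 -0.0466 0.0347 0 0.0876;0 0 -10 0 0 0 0.0876;0 0 -10 0 0 0 0.0876;0 0 -10 0 0 0 0.0876;0 0 0 0 0 0 0.0876"

```text
t: 40.38
eef_pos: [0.4709, -0.1582, 0.1964]
ee_rot: [-3.142, -0.001, -0.248]
force: [0.4, 0.3, 0.2]
width: 0.0877
gripper_force: 0.0
```

```bash
python3 -c "
from h import *
rel(KN[3],.093,30)"
```

```text
t 40.38 shift [-0.0007  0.0035  0.1034] turn -0.8 pos [ 0.4709 -0.1582  0.1964] th 29.2 q [ 0.07  0.09 -0.43  0.   -1.05  1.25] F [0.4 0.3 0.2] M [-0.   -0.01 -0.03] w 0.0877
```

Request:
move_arm --rows "0 0 0 -0.001 0.0035 0.03 0.0876;0 0 0 0 0 0.036 0.0876;0 0 0 0 0 0.037 0.075;0 0 0 0 0 0 0.04;0 0 0 0 0 0 0.04;0 0 0 0 0 0 0.04;0 0 0 0 0 0 0.04;0 0 0 0 0 0 0.04"

```text
t: 41.38
eef_pos: [0.4701, -0.1615, 0.0945]
ee_rot: [3.141, -0.003, -0.246]
force: [-0.4, -3.7, 7.4]
width: 0.0493
gripper_force: 30.0
```

Request:
move_arm --rows "0 0 0 0 0 0 0.04;0 0 7 0 0 0.0005 0.04;0 0 7 0 0 0.0005 0.04;0 0 6 0 0 0.0005 0.04;0 0 5 0 0 0 0.04;0 0 6 0 0 0 0.04;0 0 0 0 0 0 0.04"

```text
t: 42.25
eef_pos: [0.4702, -0.162, 0.0931]
ee_rot: [-3.141, -0.003, -0.786]
force: [0.7, -7.6, 5.6]
width: 0.0495
gripper_force: 30.0
```

```bash
python3 -c "
from h import *
rel(KN[3],.094,0)"
```

```text
t 42.25 shift [-0.0009  0.0002 -0.0009] turn -1.6 pos [ 0.4702 -0.162   0.0931] th -1.6 q [ 0.07  0.21 -0.56  0.   -0.79  0.72] F [ 0.7 -7.6  5.6] M [-2.63  0.17  0.76] w 0.0495
```

Request:
move_arm --rows "0 0 0 0 0 0 0.0876;0 0 0 0 0 0 0.0876;0 0 0 0 0 0 0.0876;0 0 0 0 0 -0.03 0.0876;0 0 0 0 0 -0.035 0.0876;0 0 0 0 0 -0.038 0.0876"

```text
t: 43.0
eef_pos: [0.4688, -0.1608, 0.1953]
ee_rot: [3.141, 0.001, -0.787]
force: [-0.1, -0.1, -0.4]
width: 0.0876
gripper_force: 0.0
```

Request:
move_arm --rows "0 0 0 0 -0.06 0 0.0876;0 0 0 0 -0.06 0 0.0876;0 0 0 -0.04 -0.045 0 0.0876;0 0 0 -0.04 -0.045 0 0.0876;0 0 0 -0.04 -0.045 0 0.0876;0 0 0 0 0 0 0.0876"

```text
t: 43.75
eef_pos: [0.5652, 0.1078, 0.1942]
ee_rot: [-3.141, 0.0, -0.783]
force: [0.1, -0.6, -0.9]
width: 0.0878
gripper_force: 0.0
```

```bash
python3 -c "
from h import *
p,d=arm.grab_frame('top');cv2.imwrite('pics/t4.png',p);print(knobs(p,.106))
cv2.imwrite('pics/c4.png',cv2.resize(p[175:300,280:430],(720,600),interpolation=cv2.INTER_CUBIC))
rel(KN[4],.19,0)"
```

```text
{1: (np.float64(1.68), 165, 71, 1), 2: (np.float64(1.67), 138, 69, 1), 3: (np.float64(1.72), 150, 70, -1), 4: (np.float64(1.71), 150, 74, -1)}
t 43.8 shift [0.118  0.147  0.0041] turn -1.5 pos [0.5648 0.106  0.1941] th -1.5 q [ 0.53  0.23 -0.27 -0.   -1.07  0.26] F [-0.   0.   0.5] M [-0.04  0.02  0.03] w 0.0881
```

View pics/c4.png

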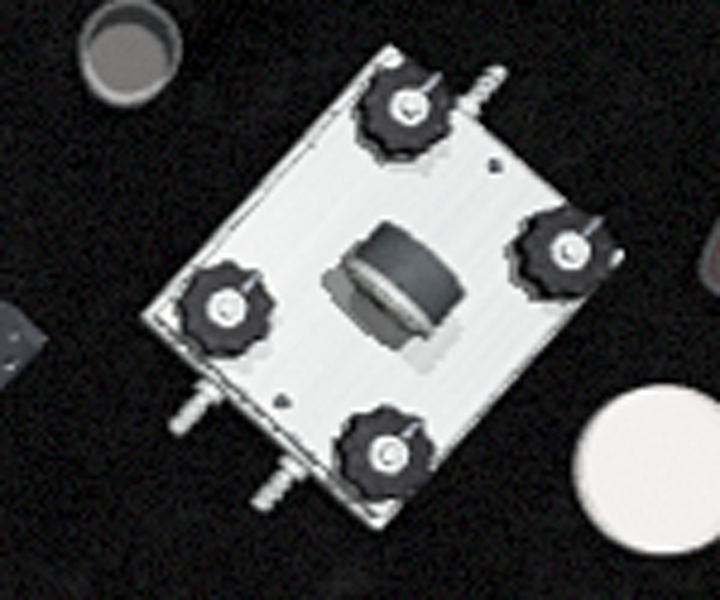

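All four ridges point along the cell's +x (1.67 to 1.72 rad, so home), the beaker and dishes have not moved, and the hand is clear.

```bash
python3 -c "
from h import *
print(arm.job_done())"
```

```text
the job is handed in; nothing more can be done
None
```

The cover is screwed down: I worked crosswise (4–2–1–3) in three rounds (half way, about 1.3 rad, then home), all four knobs turned to their hard stops, the bystanders in the last close-up had not moved, and I handed the job in at about 44 s; I did not measure the cover's seating height separately.

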